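# Bolt down the pressure pot's lid crisscross

### The job

Tighten the four T-bar nuts on the pressure pot's lid evenly, crisscross (always the nut opposite the first one next, then the other opposite pair), in two passes: first every nut to about 0.33 N m, then, in the same manner, every nut to about 0.48 N m. Feel the torque as you turn, do not overtighten any nut, and leave the other things on the worktop where they are.

Things in the scene. Friction and masses are not known exactly. Their poses are not given: they have to be found in the camera images.
- pot: low steel pressure pot, fixed to the worktop, 80 mm high, flange 176 mm across. Origin under its centre, z up. Four T-bar nuts a, b, c, d stand anticlockwise (seen from above) on a circle of 70 mm radius, at 45, 135, 225 and 315 degrees from the pot's x axis: a is opposite c, b opposite d. All four nuts tighten clockwise seen from above and stay where they are left.
- lid: round bare-metal lid on the pot, 176 mm across, its top 93 mm above the worktop, with a low dome (84 mm across, up to 11 mm above the lid's top) in the middle; origin on the pot's axis at its underside. It lies on a springy gasket and sinks and tilts a little (under 2 mm) as nuts press on it, so tightening one pair takes some load off the other pair.
- nut_a: T-bar nut at 45 degrees, opposite nut_c: level bar 50 x 10 mm, 18 mm high, gripped across its 10 mm from above, on a 9 mm neck; the 25 mm foot ends 20 mm below the bar's centre. Origin at the bar's centre, about 129 mm above the worktop; x along the bar, z up. The bar is sprung: it twists on the nut by 0.55 rad per N m and springs back when let go. The nut sinks 3 mm per rad.
- nut_b: T-bar nut at 135 degrees, opposite nut_d: level bar 50 x 10 mm, 18 mm high, gripped across its 10 mm from above, on a 9 mm neck; the 25 mm foot ends 20 mm below the bar's centre. Origin at the bar's centre, about 129 mm above the worktop; x along the bar, z up. The bar is sprung: it twists on the nut by 0.55 rad per N m and springs back when let go. The nut sinks 3 mm per rad.
- nut_c: T-bar nut at 225 degrees, opposite nut_a: level bar 50 x 10 mm, 18 mm high, gripped across its 10 mm from above, on a 9 mm neck; the 25 mm foot ends 20 mm below the bar's centre. Origin at the bar's centre, about 129 mm above the worktop; x along the bar, z up. The bar is sprung: it twists on the nut by 0.55 rad per N m and springs back when let go. The nut sinks 3 mm per rad.
- nut_d: T-bar nut at 315 degrees, opposite nut_b: level bar 50 x 10 mm, 18 mm high, gripped across its 10 mm from above, on a 9 mm neck; the 25 mm foot ends 20 mm below the bar's centre. Origin at the bar's centre, about 129 mm above the worktop; x along the bar, z up. The bar is sprung: it twists on the nut by 0.55 rad per N m and springs back when let go. The nut sinks 3 mm per rad.
- foot (a point): centre of the pot's underside. How the nuts turn: they are stiff-running lock nuts: the bar twists 0.16 rad before even a free nut moves, at about 0.26 N m (read at rest, after each bit of turning; some 0.03 more in motion). Each nut turns 0.05 to 0.8 rad before it bears on the lid, each differently; then the torque climbs by about 0.25 N m per rad turned at the bar. 0.33 N m presses a nut on the lid with about 25 N, 0.48 N m with 65 N.
- tin_lid: round tin lid lying on the worktop, 93 mm across, 7 mm thick; a bystander; origin under its centre
- tape_roll: roll of masking tape lying flat, 96 mm across, 25 mm high; a bystander; origin under its centre
- marker: black marker pen lying near the front edge, 140 mm long, 16 mm thick; a bystander; origin under its middle
- dropper: small dropper bottle standing behind the pot, 42 mm wide, 118 mm high; a bystander; origin under its centre

How it is judged:
By the outcome, as a careful person would: the job done as asked, in the order asked, and still so for the second after the job is handed in, with the robot touching nothing.
It also fails if it takes over 72 s, if anything falls off the work surface, if the arm or the gripper's body presses on something with over 40 N, if the wrist force passes 120 N, or if a joint passes its speed limit or range.

### The arm

A 6-joint arm with a two-finger parallel gripper is mounted at the origin on a cart in front of the work surface, level with it; the furniture and walls round the work are solid. World frame = base frame: x ahead of the robot, y to its left, z up, the work surface at z = 0. Lengths are in m, angles in rad, forces in N, time in s.
With the tool pointing down it reaches from about 0.35 to 0.8 m from the base axis. Payload 7.3 kg.
Tool frame: the origin (TCP) lies between the finger pads; the fingertips stand 25 mm ahead of it and the grasp point (between the pads) lies 6 mm ahead of it (r.tip_extent is the distance from the TCP to the fingertips, in m); z points along the fingers, y is the direction in which the jaws open and shut (so a half turn about z gives the same grasp; the last joint's range is limited). The gripper opens to 85 mm and grips with 20 to 120 N. Pads are 22 mm wide; open, the fingers measure 114 mm over their backs; the gripper's body (76 mm by 85 mm) begins 54 mm behind the grasp point. The pads swing forward as they close: fully open they stand 13 mm farther back than shut.
Start: joints at [1.063, 0.342, 1.524, -0, 1.275, -0.146], TCP at [0.186, 0.491, 0.256] pointing down, gripper open.
Joint ranges: [-2.53, 2.53], [-0.77, 2.02], [0.04, 2.7], [-1, 4.14], [0.28, 2.66], [-3.11, 3.11]. Speed limits (rad/s): [2.57, 2.57, 3.14, 3.14, 3.14, 3.14].

### API

Orientations are given as a unit quaternion [x, y, z, w].
In Python, from workcell import r, command_gripper, optics gives the robot as it stands. The module is installed in compiled form; this text tells all that it offers. Calls block until the motion is done:
- r.reach(position, orientation): joint-space move of the TCP to a pose.
- r.move_straight(position, orientation=None, speed=0.15, max_force=None): straight line of the TCP; orientation=None keeps the orientation; speed is the mean speed in m/s. With max_force (N) it stops when the force on the tool has changed by that much, and returns True; else False.
- r.movej(angles): joint-space move.
- command_gripper(opening, force=None): finger opening in m; force is the grip in N (None keeps the last); returns when the fingers have stopped.
- r.hold(seconds).
- r.solve_ik(position, orientation): joint angles nearest the present ones, or None.
- r.read_state(): the state.
- optics.get_image(name): name is "scene" or "top" or "wrist"; returns (picture, depth): 400x640x3 uint8, red, green, blue; 400x640 float32, m along the optical axis (not along the pixel's ray), 0 where there is no reading.
- optics.camera_model(name): a dict with "K" (3x3 intrinsics, pixels), "R" (3x3) and "t" (3): a world point X has camera coordinates R X + t; the wrist camera has in their place "tool_from_camera" (4x4, takes a point from camera to tool coordinates, whose origin is the TCP and whose axes are the flange's). Camera axes: x right, y down, z forward; pixel columns grow to the right and rows downward; lengths in m; the calibration is good to about 2 mm. A picture is of the moment at which its call begins: read the wrist's pose just before it. camera_model takes no time and is no camera call.
A pose or a line that the arm cannot do raises r.PlanningError and nothing moves.
- r.finish_job(): hands the job in, once; it reports no verdict.
The state is a dict: "time_s": time; "joint_positions": joint angles; "dq": joint speeds; "tau": joint torques, N m; "eef_pos": TCP position; "eef_rot": TCP orientation; "contact_force": force on the tool from outside, world axes, zero at the start; "torque": the same for the moment, N m; "grip_width": finger opening in m.
Only numpy, scipy, OpenCV 4.12 (cv2) and the standard library are available. Lean on these libraries where they do the work, as an engineer would, in place of code of your own. Each camera call takes 0.05 s, during which the arm holds its last target. There are 200 camera calls.

## Working session

There is one attempt and no reset: what is moved stays moved. The work goes in short steps, each a Python script; the robot and the scene stay as the last script left them, time stands still between calls to the robot, and variables do not carry over. Pictures are saved under pics/ and viewed, about 8 in all and at most 12, crops included, and the job is handed in when it is done.

```bash
mkdir -p pics; ls; python3 - <<'E'
from workcell import r, command_gripper, optics
import cv2,numpy as np
s=r.read_state();print({k:np.round(v,3) for k,v in s.items()})
for n in ["top","scene"]:
    im,d=optics.get_image(n);cv2.imwrite(f"pics/{n}0.png",im[:,:,::-1]);np.savez(f"pics/{n}0.npz",im=im,d=d)
    m=optics.camera_model(n);print(n,m["K"],np.round(m["R"],3),m["t"])
print(optics.camera_model("wrist"))
E
```

```text
pics
{'time_s': np.float64(0.0), 'joint_positions': array([ 1.063,  0.343,  1.525, -0.   ,  1.275, -0.146]), 'dq': array([ 0.   ,  0.001,  0.002, -0.   ,  0.002, -0.   ]), 'tau': array([-0.0000e+00, -4.3368e+01, -2.4602e+01, -0.0000e+00,  8.0000e-03,
        0.0000e+00]), 'eef_pos': array([0.186, 0.491, 0.256]), 'eef_rot': array([ 0.18 ,  0.984, -0.001, -0.   ]), 'contact_force': array([ 0.577, -0.177,  0.217]), 'torque': array([ 0.036, -0.05 ,  0.024]), 'grip_width': np.float64(0.085)}
top [[494.41092118   0.         315.7066273 ]
 [  0.         494.41092118 209.5400601 ]
 [  0.           0.           1.        ]] [[ 0.022 -1.     0.002]
 [-0.994 -0.022 -0.112]
 [ 0.112  0.    -0.994]] [0.04877636 0.54183518 1.00001028]
scene [[414.1312139    0.         323.71353952]
 [  0.         414.1312139  196.21979407]
 [  0.           0.           1.        ]] [[ 0.796 -0.605  0.001]
 [-0.298 -0.393 -0.87 ]
 [ 0.527  0.692 -0.493]] [-0.36876357  0.27054306  0.62156085]
{'K': array([[356.29777279,   0.        , 317.82313813],
       [  0.        , 356.29777279, 201.49263515],
       [  0.        ,   0.        ,   1.        ]]), 'tool_from_camera': array([[-3.68553965e-04, -9.56756542e-01, -2.90889642e-01,
         7.39252052e-02],
       [ 9.99999930e-01, -3.69898387e-04, -5.03669971e-05,
        -1.01942434e-05],
       [-5.94106555e-05, -2.90889641e-01,  9.56756611e-01,
        -1.17508729e-01],
       [ 0.00000000e+00,  0.00000000e+00,  0.00000000e+00,
         1.00000000e+00]])}
```

View pics/top0.png

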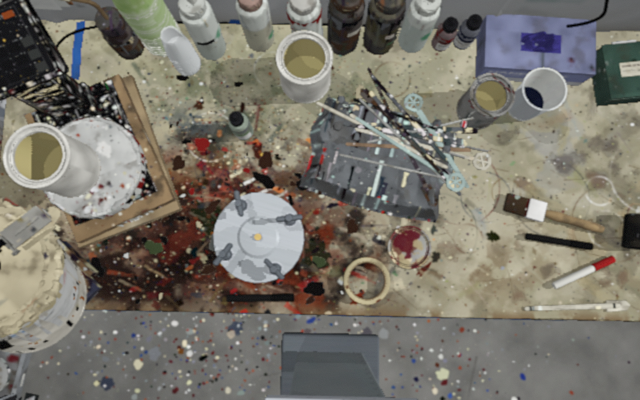

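View pics/scene0.png

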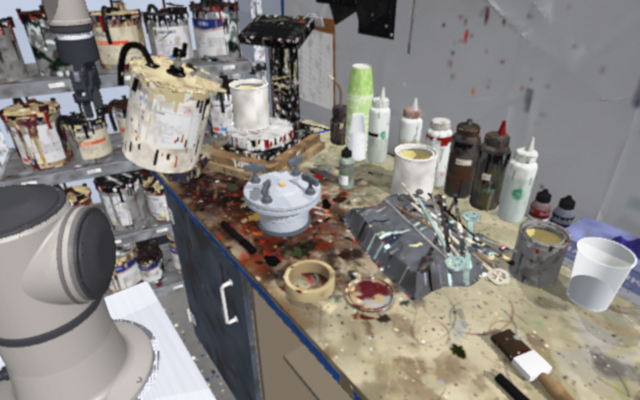

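```bash
cat > h.py <<'E'
from workcell import r, command_gripper, optics
import numpy as np, cv2
from scipy.spatial.transform import Rotation as Ro
def ray_plane(m,u,v,z,R=None,t=None):
    R=m["R"] if R is None else R; t=m["t"] if t is None else t
    d=R.T@np.linalg.inv(m["K"])@np.array([u,v,1.]); c=-R.T@t
    return c+d*(z-c[2])/d[2]
def cloud(m,d,R=None,t=None):
    R=m["R"] if R is None else R; t=m["t"] if t is None else t
    v,u=np.mgrid[:400,:640]; p=np.stack([(u-m["K"][0,2])/m["K"][0,0]*d,(v-m["K"][1,2])/m["K"][1,1]*d,d],-1)
    return (p-t)@R   # R^T (p-t)
E
python3 - <<'E'
from h import *
m=optics.camera_model("top"); f=np.load("pics/top0.npz"); P=cloud(m,f["d"])
for u,v in [(259,237),(240,204),(285,220),(225,255),(273,270),(40,155),(30,250),(60,310),(15,330),(100,200),(75,160),(240,120),(303,55),(365,280),(260,297)]:
    print(u,v,np.round(P[v,u],3))
print(ray_plane(m,259,237,.1))
# lid points
x=P.reshape(-1,3); k=(abs(x[:,2]-.093)<.006)&(np.hypot(x[:,0]-.48,x[:,1]-.13)<.13); q=x[k]
print(k.sum(),q.min(0),q.max(0),(q.min(0)+q.max(0))/2)
k=(abs(x[:,2]-.135)<.014)&(np.hypot(x[:,0]-.48,x[:,1]-.13)<.13);print(k.sum(),x[k].mean(0))
g=(x[:,1]>.2)&(x[:,2]>.1)&(x[:,0]<.65)
print("bucket",x[g].min(0),x[g].max(0))
E
```

```text
259 237 [0.477 0.168 0.103]
240 204 [0.536 0.202 0.137]
285 220 [0.508 0.117 0.138]
225 255 [0.441 0.228 0.124]
273 270 [0.415 0.136 0.141]
40 155 [0.62  0.58  0.142]
30 250 [0.44  0.517 0.258]
60 310 [0.338 0.504 0.173]
15 330 [0.319 0.509 0.294]
100 200 [0.541 0.475 0.112]
75 160 [0.597 0.479 0.212]
240 120 [0.707 0.214 0.105]
303 55 [0.885 0.096 0.009]
365 280 [ 0.397 -0.047  0.001]
260 297 [0.357 0.172 0.013]
[0.47710729 0.16879063 0.1       ]
5313 [0.39071711 0.08565477 0.08722544] [0.56457918 0.25995146 0.09899154] [0.47764814 0.17280312 0.09310849]
626 [0.4772667  0.17325583 0.13670881]
bucket [0.20497918 0.20004775 0.10002833] [0.64996772 0.6325853  0.30794774]
```

```bash
cat >> h.py <<'E'
def down(th): return np.array([np.cos(th/2),np.sin(th/2),0,0])
def wrist():
    s=r.read_state(); im,d=optics.get_image("wrist"); m=optics.camera_model("wrist")
    T=np.eye(4);T[:3,:3]=Ro.from_quat(s["eef_rot"]).as_matrix();T[:3,3]=s["eef_pos"]
    C=np.linalg.inv(T@m["tool_from_camera"]); return im,d,m,C[:3,:3],C[:3,3]
E
python3 - <<'E'
from h import *
r.move_straight([.186,.491,.40],speed=.3); print(r.read_state()["time_s"])
c=np.array([.4776,.172]); th=np.arctan2(c[1],c[0])+np.pi/2
q=r.solve_ik([*c,.36],down(th)); print(q)
r.reach([*c,.36],down(th)); s=r.read_state(); print(s["time_s"],s["joint_positions"],s["eef_pos"])
im,d,m,R,t=wrist(); cv2.imwrite("pics/w0.png",im[:,:,::-1]); np.savez("pics/w0.npz",im=im,d=d,R=R,t=t)
P=cloud(m,d,R,t); x=P.reshape(-1,3)
near=np.hypot(x[:,0]-c[0],x[:,1]-c[1])<.13
q=x[near&(abs(x[:,2]-.093)<.005)];print("lid",len(q),q.min(0),q.max(0),np.median(q,0))
mask=(near&(x[:,2]>.115)&(x[:,2]<.16)).reshape(400,640).astype(np.uint8)
n,l,st,ce=cv2.connectedComponentsWithStats(mask)
for i in range(1,n):
    if st[i,4]<60: continue
    p=P[l==i]; h=np.percentile(p[:,2],60); b=p[abs(p[:,2]-h)<.004].astype(np.float32)
    print(st[i],"top z",h,cv2.minAreaRect(b[:,:2]*1000))
E
```

```text
0.725
[ 1.94596107e-01  2.49439080e-01  1.37008260e+00 -4.44089210e-16
  1.52207097e+00 -1.51078097e-01]
2.325 [ 1.96109910e-01  2.49406770e-01  1.37009390e+00  3.78103665e-04
  1.52211818e+00 -1.51110090e-01] [0.47729623 0.17282536 0.36001198]
lid 16806 [0.38744513 0.08580095 0.08970825] [0.56275952 0.26093224 0.09799977] [0.47337378 0.17862426 0.09308497]
[285  73  36  49 612] top z 0.13745052345686581 ((440.5706481933594, 233.7760009765625), (12.22980785369873, 49.298770904541016), 49.757415771484375)
[360 150  53  17 597] top z 0.13762716650442156 ((535.5913696289062, 208.09512329101562), (48.96615219116211, 12.207643508911133), 10.186312675476074)
[225 168  46  28 552] top z 0.13635757901470308 ((414.679931640625, 138.60647583007812), (48.81000900268555, 12.150907516479492), 48.83428192138672)
[319 211  18  47 484] top z 0.13616668087711822 ((509.7444763183594, 113.04217529296875), (11.894631385803223, 48.564544677734375), 10.293976783752441)
```

View pics/w0.png

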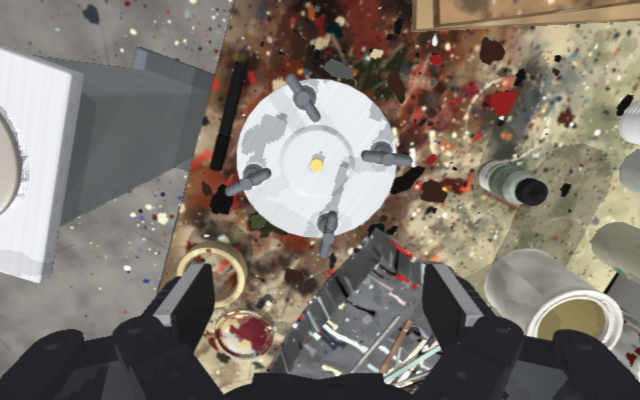

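```bash
cat >> h.py <<'E'
import json
N0={"a":[.5356,.2081,.1285,np.radians(10.2)],"b":[.4406,.2338,.1285,np.radians(139.8)],
    "c":[.4147,.1386,.1273,np.radians(48.8)],"d":[.5097,.1130,.1273,np.radians(100.3)]}
DZ=.017; UP=.06
def load():
    try: return json.load(open("nuts.json"))
    except FileNotFoundError: return {k:list(map(float,v)) for k,v in N0.items()}
def wrench(n=8,dt=.02,settle=.08):
    r.hold(settle); w=[]
    for _ in range(n):
        s=r.read_state(); w.append(np.r_[s["contact_force"],s["torque"]]); r.hold(dt)
    w=np.array(w); return w.mean(0),w.std(0)
def clock(): return round(float(r.read_state()["time_s"]),2)
def tighten(k,target,tol=.008,first=.16):
    nuts=load(); x,y,zc,phi=nuts[k]
    cand=[]
    for j in range(-2,3):
        th=phi+j*np.pi; q=r.solve_ik([x,y,zc+DZ],down(th))
        if q is not None and -2.4<q[5]<.95: cand.append((abs(q[5]-r.read_state()["joint_positions"][5]),th))
    th=min(cand)[1]
    r.reach([x,y,zc+DZ+UP],down(th)); t1=clock()
    if r.move_straight([x,y,zc+DZ],speed=.15,max_force=15): print("BLOCKED",r.read_state()["eef_pos"]); return False
    b,sd=wrench(); t2=clock()
    command_gripper(0.0,60); w,_=wrench(); t3=clock()
    print(k,"t",t1,t2,t3,"q6",r.read_state()["joint_positions"][5].round(2),"noise",sd.round(3),"grip",r.read_state()["grip_width"].round(4),"dw",(w-b).round(3))
    tau=(w-b)[5]; turned=0; log=[]; step=first
    while abs(turned)<2.2:
        turned+=step; z=zc+DZ-.003*max(0,turned-.55*max(tau,.26))
        q=r.solve_ik([x,y,z],down(th-turned)); r.movej(q)
        w,_=wrench(); tau=(w-b)[5]; log.append((round(turned,3),round(tau,3),clock(),(w-b)[:3].round(1).tolist()))
        if tau>=target-tol: break
        if turned>.5 and tau<.15: print("SLIP?"); break
        step=float(np.clip(.85*(target-tau)/.25,.03,.3))
    for l in log: print("  ",l)
    command_gripper(.03); r.move_straight([x,y,zc+DZ+UP],speed=.25)
    nuts[k]=[x,y,z-DZ,th-turned+.55*tau]; json.dump(nuts,open("nuts.json","w")); print("end",clock()); return True
E
python3 - <<'E'
from h import *
command_gripper(.03); print(clock()); tighten("a",.33)
E
```

```text
2.95Traceback (most recent call last):
  File "<stdin>", line 2, in <module>
  File "h.py", line 41, in tighten
    print(k,"t",t1,t2,t3,"q6",r.read_state()["joint_positions"][5].round(2),"noise",sd.round(3),"grip",r.read_state()["grip_width"].round(4),"dw",(w-b).round(3))
                                                                                                       ^^^^^^^^^^^^^^^^^^^^^^^^^^^^^^^^^^
AttributeError: 'float' object has no attribute 'round'
```

```bash
sed -i 's/r.read_state()\["grip_width"\].round(4)/round(float(r.read_state()["grip_width"]),4)/' h.py
python3 - <<'E'
from h import *
print(clock(),r.read_state()["grip_width"]); command_gripper(.03); print(clock()); tighten("a",.33)
E
```

```text
5.48 0.008717582552979908
5.83
a t 6.17 6.94 7.47 q6 -1.51 noise [0.646 0.369 0.477 0.038 0.028 0.034] grip 0.0085 dw [-0.659  0.058  5.684  0.083  0.074  0.086]
   (0.16, np.float64(0.255), 7.97, [-0.4, 0.3, 5.6])
   (0.413, np.float64(0.257), 8.53, [-0.6, 0.4, 5.7])
   (0.66, np.float64(0.249), 9.1, [-0.2, 0.2, 5.5])
   (0.936, np.float64(0.301), 9.68, [-0.9, 0.5, 7.2])
   (1.035, np.float64(0.307), 10.15, [-0.9, 0.2, 8.0])
   (1.112, np.float64(0.324), 10.62, [-0.6, 0.3, 8.6])
end 11.36
```

```bash
sed -i 's/n=8,dt/n=15,dt/; s/round(tau,3)/round(float(tau),3)/' h.py
python3 - <<'E'
from h import *
print(load()["a"])
for k in "cbd":
    if not tighten(k,.33): break
E
```

```text
[0.5356, 0.2081, 0.12566980919747045, 2.3852511003131567]
c t 12.52 13.4 14.05 q6 0.87 noise [0.394 0.413 0.342 0.029 0.035 0.03 ] grip 0.0084 dw [-0.637  0.013  5.104 -0.027  0.096 -0.07 ]
   (0.16, 0.169, 14.66, [-0.6, -0.3, 5.6])
   (0.46, 0.268, 15.38, [-1.2, -0.5, 7.8])
   (0.67, 0.293, 16.03, [-1.8, -1.0, 10.8])
   (0.794, 0.304, 16.62, [-2.2, -1.2, 12.6])
   (0.882, 0.364, 17.2, [-2.7, -1.5, 14.2])
end 17.94
b t 19.91 20.79 21.44 q6 -0.54 noise [0.409 0.428 0.408 0.032 0.03  0.022] grip 0.0087 dw [-1.216 -0.386  5.5   -0.05   0.283  0.111]
   (0.16, 0.25, 22.05, [-1.2, -0.2, 5.2])
   (0.433, 0.243, 22.75, [-1.8, -0.4, 5.5])
   (0.729, 0.275, 23.47, [-2.0, -0.5, 6.1])
   (0.915, 0.299, 24.1, [-2.6, -0.8, 8.4])
   (1.019, 0.328, 24.68, [-3.0, -1.0, 9.6])
end 25.43
d t 26.05 26.93 27.58 q6 -0.11 noise [0.449 0.497 0.453 0.024 0.03  0.026] grip 0.0084 dw [ 0.679  0.479  4.11   0.114 -0.136 -0.051]
   (0.16, 0.193, 28.19, [1.4, 0.6, 5.2])
   (0.46, 0.267, 28.92, [1.0, 0.4, 5.9])
   (0.675, 0.311, 29.57, [0.6, 0.6, 8.4])
   (0.739, 0.328, 30.16, [0.6, 0.3, 8.6])
end 30.9
```

```bash
sed -i 's/n=15,dt/n=25,dt/' h.py
python3 - <<'E'
from h import *
for k in "acbd":
    if clock()>63 or not tighten(k,.48): break
E
```

```text
a t 32.01 33.06 33.87 q6 -0.58 noise [0.536 0.447 0.52  0.031 0.03  0.029] grip 0.0085 dw [ 1.057  1.084  2.131  0.159 -0.22   0.067]
   (0.16, 0.313, 34.64, [1.7, 1.7, 4.6])
   (0.46, 0.365, 35.53, [0.9, 1.5, 8.4])
   (0.76, 0.442, 36.42, [-0.1, 1.3, 11.4])
   (0.888, 0.462, 37.17, [-0.1, 1.3, 12.3])
   (0.95, 0.55, 37.92, [-0.4, 1.1, 13.1])
end 38.67
c t 40.38 41.43 42.24 q6 -1.59 noise [0.461 0.441 0.556 0.03  0.035 0.03 ] grip 0.0089 dw [-0.808 -1.297  4.649 -0.176  0.147  0.021]
   (0.16, 0.267, 43.02, [-1.0, -1.2, 5.5])
   (0.46, 0.407, 43.91, [-2.5, -1.9, 11.6])
   (0.708, 0.458, 44.76, [-3.1, -2.0, 14.3])
   (0.784, 0.516, 45.51, [-3.5, -2.2, 15.1])
end 46.25
b t 47.28 48.33 49.14 q6 0.3 noise [0.42  0.494 0.454 0.037 0.029 0.027] grip 0.0085 dw [-1.414 -0.18   4.348 -0.04   0.26   0.051]
   (0.16, 0.304, 49.92, [-2.1, -0.3, 5.5])
   (0.46, 0.375, 50.81, [-3.3, -0.7, 9.7])
   (0.76, 0.441, 51.7, [-4.6, -0.9, 13.3])
   (0.894, 0.499, 52.46, [-4.9, -1.0, 15.0])
end 53.2
d t 53.94 54.99 55.8 q6 0.45 noise [0.501 0.566 0.49  0.031 0.032 0.028] grip 0.0083 dw [ 2.522 -2.244  2.15  -0.396 -0.402  0.039]
   (0.16, 0.292, 56.58, [3.1, -3.3, 4.9])
   (0.46, 0.359, 57.47, [2.1, -3.5, 9.0])
   (0.76, 0.447, 58.36, [0.9, -3.7, 12.8])
   (0.872, 0.452, 59.11, [1.0, -3.4, 13.1])
   (0.966, 0.512, 59.86, [0.5, -3.6, 14.6])
end 60.6
```

```bash
python3 - <<'E'
from h import *
r.reach([.4751,.1734,.36],down(r.read_state()["joint_positions"][0]-r.read_state()["joint_positions"][5]+np.pi/2))
im,d=optics.get_image("scene"); wi=optics.get_image("wrist")[0]
o=np.load("pics/scene0.npz")
cv2.imwrite("pics/end.png",np.vstack([im[100:380],wi[:300]])[:,:,::-1]); print(clock())
E
```

```text
61.42
```

View pics/end.png

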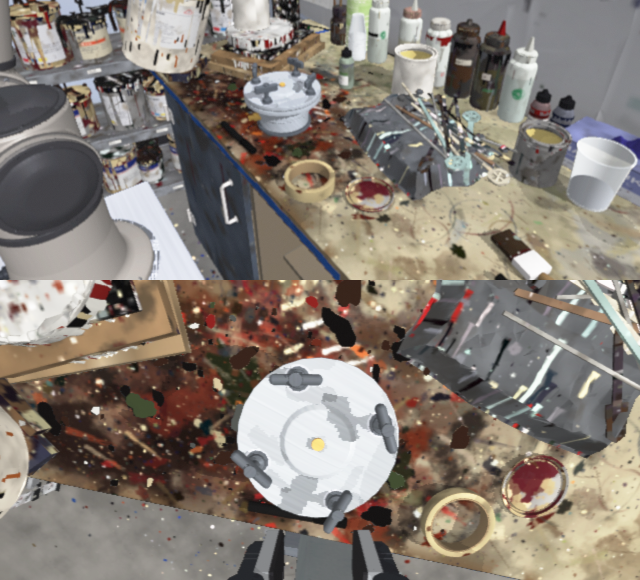

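The picture shows all four nuts seated. The tape roll (310,180), tin lid (368,195), marker (238,137) and dropper (345,68) are where they started, and the gripper is clear. I'm handing the job in.

```bash
python3 -c "
from h import *
r.finish_job()"
```

```text
the job is handed in; nothing more can be done
```

I tightened the four nuts crisscross in the order a, c, b, d, in two passes, and handed the job in at about 61 s. Nut a probably ended above target: its last reading was 0.55 N m.

These are the torques read at rest at the end of each nut's turn:

| Pass | Target (N m) | a | c | b | d |
|---|---|---|---|---|---|
| 1 | 0.33 | 0.32 | 0.36 | 0.33 | 0.33 |
| 2 | 0.48 | 0.55 | 0.52 | 0.50 | 0.51 |

- **High readings:** all four second-pass readings are over 0.48, and c read 0.36 in the first pass. In most of these cases the torque jumped on a short last step. I put that down to the nut sticking while the sprung bar wound up. Extending the earlier second-pass readings at the expected slope gives about 0.48–0.49 for all four nuts, but I did not check this separately.
- **Reading error:** each second-pass torque is good to roughly ±0.01 N m from sensor noise, and the first-pass ones are a little less certain.
- **Last picture:** the nuts are seated, the gripper is clear, and the tape roll, tin lid, marker and dropper look unmoved. I judged that by eye and did not measure it.
- **Retry:** a printing error in my script interrupted the first grip on nut a before it turned. I let go and gripped it again.

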